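# Make up a drilling pack and lock it in the jig

### The job

Make up the pack for drilling: lay the brass blank squarely on the steel blank that already lies on the jig's bed, then the blue drill template on top of the brass, blue face with the bushings up, the long sides all lying the same way and the edges flush with the bed all round; set them down, do not drop them. Then turn the jig's lock collar until its arm lies over the pack with its white mark at the green locked mark. Leave the other things on the bench where they are.

Things in the scene. Friction and masses are not known exactly. Their poses are not given: they have to be found in the camera images.
- jig: drilling jig fixed to the bench: dark base plate 130 mm (x) wide, 15 mm thick; on it a raised black bed 56 mm (x) by 110 mm (y), the same outline as the plates, top 35 mm above the bench. Origin: at bench level under the bed's centre, z up. The collar's post stands at x = 0, y = +95 mm, 107 mm high
- steel_blank: bare grey steel blank, 0.58 kg, a flat rectangular plate 56 mm (its x) by 110 mm (its y) and 12 mm thick, edges square; origin at the centre of its underside, z up. It already lies squarely on the bed
- brass_blank: yellow brass blank, about 0.6 kg, a flat rectangular plate 56 mm (its x) by 110 mm (its y) and 12 mm thick, edges square; origin at the centre of its underside, z up. Lies flat on the bench; it can be gripped across its 56 mm width
- template: blue-painted steel drill template with six small steel bushings showing on its top, about 0.55 kg, a flat rectangular plate 56 mm (its x) by 110 mm (its y) and 12 mm thick, edges square; origin at the centre of its underside, z up. Lies flat on the bench, blue face up; it can be gripped across its 56 mm width; the same turned half round
- collar (a joint): angle (rad) of the lock collar, captive on the jig's post. At 0 its arm points along the jig's -x (red mark, open); grows anticlockwise seen from above; at 1.571 the arm points along the jig's -y, over the bed (green mark, locked). Starts at 0 to 0.4. Hard stop at 1.62. Takes 2 to 3 N at the lug and stays where left
- lug (a point): centre, 113 mm above the bench, of the collar's red grip lug, 58 mm from the post's axis; x from lug to post, z up. Lug 14 mm thick across the arm, 28 mm along it, from 89 to 129 mm above the bench. The steel arm under it is 24 mm wide, reaches 90 mm from the axis and spans 77 to 89 mm in height: it passes over a finished 71 mm high pack
- hammer: hammer lying on the bench, leave alone
- spanner: steel spanner 160 mm long lying on the bench between the plates and the bench's far side, leave alone
- oilcan: green oil can 150 mm high with a thin spout, 72 mm across, leave alone
- jar: amber jar 85 mm high, 68 mm across, leave alone
- brush: bench brush lying on the bench, leave alone
- driver: screwdriver lying on the bench on the robot's side, leave alone
Not all that is in view belongs to the job. Several things have the shape of the brass_blank; the one meant has the colours described above. Several things look just like the template: the one meant starts farthest to the robot's right.

How it is judged:
On the way, in this order (a step that is already met when the one before it is completed fails the run):
1. the brass blank lies squarely on the steel blank on the bed, let go (horizontal distance between each of steel_blank, brass_blank and jig below 0.006 m and z of steel_blank in the frame of jig between 0.032 and 0.038 m and angle between the x axis of each of steel_blank, brass_blank and the x axis of jig, either way round below 0.08 rad and angle between each of steel_blank, brass_blank's own z axis and vertical below 0.06 rad and linear speed of each of steel_blank, brass_blank below 0.02 m/s and z of brass_blank in the frame of jig between 0.044 and 0.05 m and contact force between the fingers and brass_blank below 0.1 N), for 0.2 s.
2. the template lies squarely on the brass blank, let go, the collar still open (horizontal distance between each of steel_blank, brass_blank, template and jig below 0.006 m and z of steel_blank in the frame of jig between 0.032 and 0.038 m and angle between the x axis of each of steel_blank, brass_blank, template and the x axis of jig, either way round below 0.08 rad and angle between each of steel_blank, brass_blank, template's own z axis and vertical below 0.06 rad and linear speed of each of steel_blank, brass_blank, template below 0.02 m/s and z of brass_blank in the frame of jig between 0.044 and 0.05 m and z of template in the frame of jig between 0.056 and 0.062 m and contact force between the fingers and template below 0.1 N and value of joint collar below 1.2 rad), for 0.2 s.
3. the collar is turned to its locked mark (value of joint collar above 1.47 rad), for 0.2 s.
At the end, for the whole second after the job is handed in: steel blank, brass blank and template lie flat in that order on the jig's bed, each centred on the bed within 6 mm and square to it within 0.08 rad (either way round), flat within 0.06 rad, at rest and released; the collar is at its locked mark within 0.1 rad (joint above 1.47; the stop is at 1.62) (all of step 1 and horizontal distance between template and jig below 0.006 m and z of template in the frame of jig between 0.056 and 0.062 m and angle between the x axis of template and the x axis of jig, either way round below 0.08 rad and angle between template's own z axis and vertical below 0.06 rad and linear speed of template below 0.02 m/s and contact force between the fingers and steel_blank below 0.1 N and contact force between the fingers and template below 0.1 N and value of joint collar above 1.47 rad and velocity of joint collar between -0.05 and 0.05 rad/s); the robot touches nothing.
It fails at once if a plate is dropped (falls free faster than 0.35 m/s) ((linear speed of steel_blank above 0.35 m/s and contact force between the fingers and steel_blank below 0.1 N) or (linear speed of brass_blank above 0.35 m/s and contact force between the fingers and brass_blank below 0.1 N) or (linear speed of template above 0.35 m/s and contact force between the fingers and template below 0.1 N)).
It fails at once if another thing on the bench is shifted more than 30 mm (distance of any of hammer, spanner, oilcan, jar, brush, driver from where it was at the start of the episode above 0.03 m).
It fails at once if the oil can or jar is tipped (angle between any of oilcan, jar's own z axis and vertical above 0.5 rad).
It also fails if it takes over 64 s, if anything falls off the work surface, if the arm or the gripper's body presses on something with over 40 N, if the wrist force passes 120 N, or if a joint passes its speed limit or range.

### The arm

A 7-joint arm with a two-finger parallel gripper is mounted at the origin on the work surface. World frame = base frame: x ahead of the robot, y to its left, z up, the work surface at z = 0. Lengths are in m, angles in rad, forces in N, time in s.
With the tool pointing down it reaches from about 0.35 to 0.9 m from the base axis. Payload 8.1 kg.
Tool frame: the origin (TCP) lies at the very end of the fingers, on their centre line; the grasp point (between the pads) lies 19 mm behind it (grasp_offset is the distance from the TCP to the grasp point, in m); z points along the fingers, y is the line along which they close (so a half turn about z gives the same grasp; the last joint's range is limited). The gripper opens to 92 mm and grips with 3 to 60 N. Pads are 19 mm wide; open, the fingers measure 130 mm over their backs; the gripper's body (75 mm by 190 mm) begins 47 mm behind the grasp point.
Start: joints at [1.129, 0.434, 0.025, 1.573, -0.012, 1.134, -0.075], TCP at [0.208, -0.589, 0.227] pointing down, gripper open.
Joint ranges: [-2.62, 2.62], [-0.44, 2.09], [-1.27, 1.32], [0.08, 2.57], [-1.32, 4.46], [0.12, 2], [-2.74, 2.74]. Speed limits (rad/s): [2.22, 2.22, 3.01, 3.01, 3.14, 3.14, 3.14].

### API

Orientations are given as a rotation vector (axis times angle).
In Python, from cell import observe, get_image, camera_params, sign_off, silhouettes, grasp_offset gives the robot as it stands. The module is installed in compiled form; this text tells all that it offers.
- The arm moves only by the tool jog_arm, never from a script. Its argument "motion" is a list that holds one entry, the list of rows, each a list of 7 numbers: the shift along the tool's x, y, z in m, then the turn, a rotation vector about the tool's x, y, z in rad, then the closure, from -1 (fully open) to 1 (shut), so that 0 is half open. In form: [[[dx, dy, dz, wx, wy, wz, hand], ...]]. A call has 1 to 10 rows; each row is the pose to reach, as a shift and turn from the pose commanded when the call began, along the tool's axes at that moment; what a row does not reach only later rows make up. A row lasts 1/12 s, in which the tool goes at most 41.7 mm and 7.16 degrees, less where a joint would pass 70% of its speed; a pose out of reach is approached as far as the arm can. A call with a gripper value outside its range is refused whole. The fingers move at their own pace and stop on an object; "force" is the grip in N (left out, the last holds). Time passes only in rows, so rows that repeat a pose let the fingers close. It gives the time, the measured TCP pose, the force, the opening and the grip force at its end, in the units of the state.
- observe(): the state, without advancing time (a new reading comes with each control period).
- get_image(name): name is "side" or "top"; returns the picture (420x560x3 uint8, red, green, blue); there is no depth.
- camera_params(name): a dict with "vertical_fov" (degrees; the focal length in pixels is half the picture's height over the tangent of half this angle, whatever the lens; pixels are square), "cx", "cy" (the principal point, pixels), "T" (4x4, takes a point from camera to world coordinates). Camera axes: x right, y down, z forward; pixel columns grow to the right and rows downward; lengths in m; the calibration is good to about 2 mm. A picture is of the moment at which its call begins. camera_params takes no time and is no camera call.
- sign_off(): hands the job in; it is judged then, once.
Trained networks look in the newest picture that a camera, given by its name, has taken for a name from the list of things; names that differ only in an ending like _2 or _b are one class to them, and where a whole thing is asked for, a point or a joint stands for the part that bears it (a point fixed in the world has none). Each returns a list of dicts, best first, with "p" (0 to 1); they miss things now and then, are a little off and sometimes report something else, mostly with a low value. They report only what shows in the picture. A call takes as long as a camera call. They do not tell look-alikes from the thing itself.
- silhouettes(query, camera): "mask" (420x560 bool, what is visible of it) and "pixel" ([column, row] in pixels, amid what is visible of it).
The state is a dict: "clock": time; "joints": joint angles; "dq": joint speeds; "joint_efforts": joint torques, N m; "position": TCP position; "ee_rot": TCP orientation; "force": force on the tool from outside, world axes, zero at the start; "ft_torque": the same for the moment, N m; "width": opening from 0.0 (shut) to 1.0 (fully open); "gripper_force": force on a finger pad.
Only numpy, scipy, OpenCV 4.12 (cv2) and the standard library are available. Lean on these libraries where they do the work, as an engineer would, in place of code of your own. Each camera call takes 0.05 s, during which the arm holds its last target. There are 200 camera calls.

## Working session

There is one attempt and no reset: what is moved stays moved. The work goes in short steps, Python scripts to look and compute and a tool call to move; the robot and the scene stay as the last step left them, time stands still between calls to the robot, and variables do not carry over. Pictures are saved under pics/ and viewed, at most 10 in all, crops included, and the job is handed in when it is done.

Besides the shell and the picture viewer there is one more tool, called after ">>>" as a command line: name --argument value ..., lists and objects as JSON in quotes. jog_arm: Moves the arm, as the interface text tells. Its arguments: {"type":"object","properties":{"motion":{"type":"array"},"force":{"type":"number"}},"required":["motion"]}

```bash
mkdir -p pics; python3 - <<'E'
from cell import *
import cv2,numpy as np
for n in ["top","side"]:
    cv2.imwrite(f"pics/{n}0.png",get_image(n)[:,:,::-1]); p=camera_params(n); print(n,p["vertical_fov"],p["cx"],p["cy"],np.round(p["T"],4).tolist())
print(observe())
print(grasp_offset if not callable(grasp_offset) else grasp_offset())
E
```

```text
top 54.67201386494354 275.15575216097267 213.00119638305443 [[0.0211, -0.9908, 0.1336, 0.3812], [-0.9998, -0.0218, -0.0034, 0.0286], [0.0063, -0.1335, -0.991, 1.0894], [0.0, 0.0, 0.0, 1.0]]
side 49.85188260835897 276.70749245072335 207.66479806051387 [[-0.9966, -0.066, 0.0501, 0.4607], [-0.0795, 0.5929, -0.8014, 0.9417], [0.0232, -0.8026, -0.5961, 0.7922], [0.0, 0.0, 0.0, 1.0]]
{'clock': 0.1, 'joints': array([ 1.12939744,  0.43513215,  0.02496446,  1.57397353, -0.01159685,
        1.13399042, -0.0751171 ]), 'dq': array([ 0.00067788, -0.0005549 , -0.0001762 , -0.00150862,  0.00079322,
       -0.00072956,  0.00025888]), 'joint_efforts': array([ 2.86147653e-03, -6.69127178e+01,  9.87501070e-01, -3.15148330e+01,
       -6.06552511e-02,  3.73134110e-02,  3.08017121e-06]), 'position': array([ 0.20753158, -0.58907395,  0.22604908]), 'ee_rot': array([-3.09535061e+00, -5.29302597e-01,  5.48403868e-04]), 'force': array([ 0.31705286, -0.50006061,  0.36192315]), 'ft_torque': array([ 0.01548762, -0.00878043, -0.03126359]), 'gripper_force': 0.0, 'width': 1.000246861502047}
0.0188
```

View pics/top0.png

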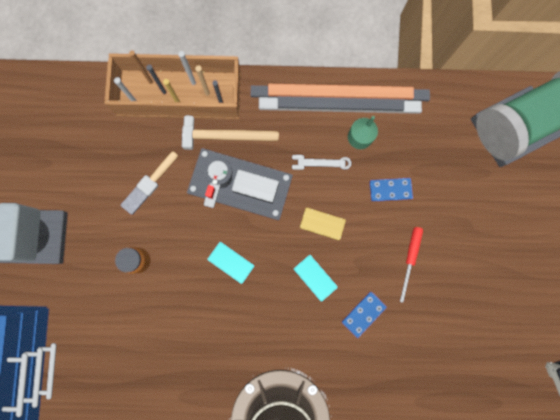

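View pics/side0.png

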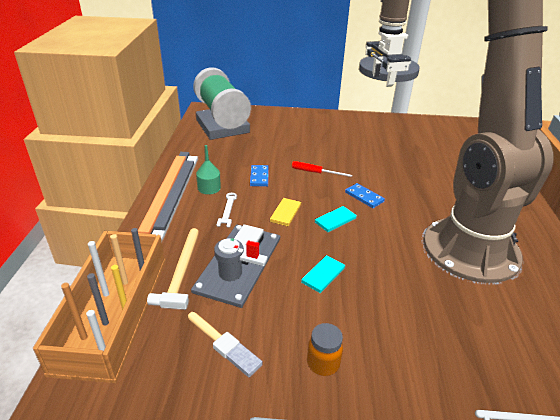

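The top picture shows:
- Brass blank (yellow) at (323,223). Its same-shaped decoys are cyan, at (231,262) and (316,278).
- Template look-alikes (blue) at (392,189) and (365,314). The robot's right is image right, so I choose (392,189).
- Jig at (240,184), post at (218,172), red lug at (211,191), steel blank at (256,186).

The side picture agrees.

```bash
cat > h.py <<'E'
from cell import *
import cv2,numpy as np
from scipy.optimize import minimize
from scipy.spatial.transform import Rotation as R
def proj(P,cam):
    p=camera_params(cam); T=np.linalg.inv(p["T"]); f=210/np.tan(np.radians(p["vertical_fov"]/2))
    q=np.atleast_2d(P)@T[:3,:3].T+T[:3,3]; return q[:,:2]/q[:,2:]*f+[p["cx"],p["cy"]]
def ray(px,cam,z):
    p=camera_params(cam); T=p["T"]; f=210/np.tan(np.radians(p["vertical_fov"]/2))
    d=T[:3,:3]@[(px[0]-p["cx"])/f,(px[1]-p["cy"])/f,1]; return T[:3,3]+d*(z-T[2,3])/d[2]
def box(x,y,a,z0,w=.056,l=.110,h=.012):
    c,s=np.cos(a),np.sin(a); P=np.array([[i*w/2,j*l/2,k] for i in(-1,1) for j in(-1,1) for k in(z0,z0+h)])
    return np.c_[P[:,0]*c-P[:,1]*s+x,P[:,0]*s+P[:,1]*c+y,P[:,2]]
def fit(mask,cam,z0,w=.056,l=.110,h=.012):
    S=8; m=mask.astype(np.float32); ys,xs=np.nonzero(mask)
    (c,_,_)=cv2.minAreaRect(np.c_[xs,ys].astype(np.float32)); g=ray(c,cam,z0+h/2)
    def cost(v):
        hull=cv2.convexHull(proj(box(*v,z0,w,l,h),cam).astype(np.float32))
        im=np.zeros((420,560),np.uint8); cv2.fillConvexPoly(im,np.round(hull*S*32).astype(np.int32)[:,0]//1*0+np.round((hull[:,0])*256).astype(np.int32),255,cv2.LINE_AA,8)
        return np.abs(im/255.-m).sum()
    best=None
    for a in np.arange(0,np.pi,.26):
        r=minimize(cost,[g[0],g[1],a],method="Nelder-Mead",options=dict(initial_simplex=np.array([[g[0],g[1],a],[g[0]+.01,g[1],a],[g[0],g[1]+.01,a],[g[0],g[1],a+.15]]),xatol=1e-5,fatol=.01))
        if best is None or r.fun<best.fun: best=r
    return best.x,best.fun,mask.sum()
def find(name,cam,near=None):
    s=silhouettes(name,cam)
    if near is not None: s=sorted(s,key=lambda d:np.hypot(*(np.array(d["pixel"])-near)))
    return s
E
sed -i 's/np.round(hull\*S\*32).astype(np.int32)\[:,0\]\/\/1\*0+//; s/S=8; //' h.py
python3 - <<'E'
from h import *
top=get_image("top"); side=get_image("side")
M={}
for cam,img in(("top",top),("side",side)):
    for n,near,z in(("brass_blank",(323,223),0),("template",(392,189),0),("steel_blank",(256,186),.035)):
        g=ray(near,"top",z+.006)
        s=find(n,cam,proj(g,cam)[0])
        print(cam,n,[(np.round(d["pixel"]).tolist(),round(d["p"],2)) for d in s])
        if s: v,f,k=fit(s[0]["mask"],cam,z); print("   ",np.round(v,4),round(f,1),k)
    for n in("lug","collar","jig","spanner"):
        s=silhouettes(n,cam); 
        for d in s[:2]: print(cam,n,np.round(d["pixel"]),round(d["p"],2),d["mask"].sum())
        if s: np.save(f"{cam}_{n}.npy",s[0]["mask"])
a=cv2.resize(top[130:260,170:430],None,fx=3,fy=3,interpolation=cv2.INTER_CUBIC)
cv2.imwrite("pics/crop.png",a[:,:,::-1])
E
```

```text
top brass_blank [([324.0, 226.0], 0.72), ([314.0, 281.0], 0.98), ([360.0, 135.0], 0.18)]
    [ 0.5    -0.1034  2.8877] 68.4 917
top template [([390.0, 190.0], 0.6), ([366.0, 312.0], 0.7)]
    [ 0.5973 -0.2878  3.258 ] 110.8 851
top steel_blank [([254.0, 186.0], 0.59)]
    [ 0.5926  0.0787 -0.2841] 121.0 887
top lug [217. 182.] 0.66 544
top lug [254. 186.] 0.56 857
top collar [214. 184.] 0.93 582
top jig [229. 182.] 0.79 3662
top jig [254. 188.] 0.69 934
top spanner [318. 165.] 0.68 396
side brass_blank [([285.0, 213.0], 0.94), ([335.0, 221.0], 0.58), ([325.0, 272.0], 0.9)]
    [ 0.5009 -0.1036  2.9003] 95.6 507
side template [([259.0, 176.0], 0.92), ([361.0, 197.0], 0.61)]
    [ 0.5978 -0.291   3.2296] 65.8 365
side steel_blank [([245.0, 232.0], 0.93)]
    [ 0.5855  0.0447 -0.2496] 359.2 440
side lug [246. 256.] 0.83 721
side collar [243. 254.] 0.88 795
side jig [231. 270.] 0.88 3740
side spanner [224. 210.] 0.54 305
side spanner [177. 290.] 0.36 1245
```

View pics/crop.png

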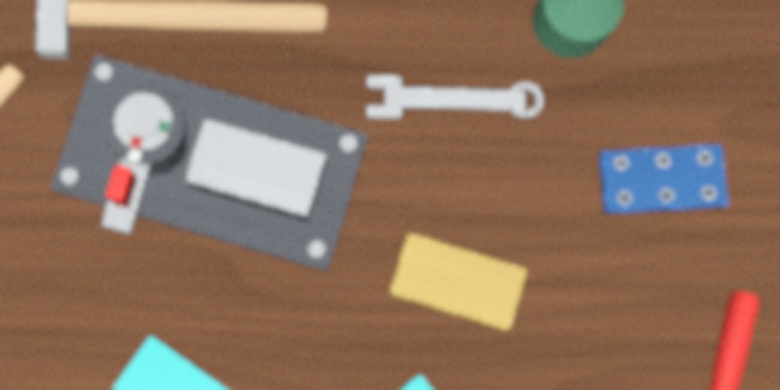

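The crop confirms the choice. The blue plate with six bushings is at top pixel (392,189), the brass blank at (323,223), and the steel blank at (256,186) on the jig. The collar's arm points near the jig's -x. The network masks are noisy, so I'll refine with colour masks.

```bash
cat >> h.py <<'E'
def cmask(img,seed,kind):
    f=cv2.cvtColor(img,cv2.COLOR_RGB2HSV).astype(int); H,S,V=f[...,0],f[...,1],f[...,2]
    m={"brass":(abs(H-23)<6)&(S>90)&(V>130),"blue":(abs(H-108)<14)&(S>110)&(V>70),"steel":(S<45)&(V>165)}[kind].astype(np.uint8)
    if kind=="blue": m=cv2.morphologyEx(m,cv2.MORPH_CLOSE,np.ones((5,5)))
    n,l,st,c=cv2.connectedComponentsWithStats(m,connectivity=4)
    k=min((i for i in range(1,n) if st[i,4]>80),key=lambda i:np.hypot(*(c[i]-seed)))
    cs,_=cv2.findContours((l==k).astype(np.uint8),cv2.RETR_EXTERNAL,cv2.CHAIN_APPROX_NONE)
    return cv2.drawContours(np.zeros(l.shape,np.uint8),cs,-1,1,-1)>0
E
python3 - <<'E'
from h import *
for cam in("top","side"):
    img=get_image(cam)
    for n,near,z in(("brass",(323,223),0),("blue",(392,189),0),("steel",(256,186),.035)):
        s=proj(ray(near,"top",z+.006),cam)[0]; m=cmask(img,s,n)
        v,f,k=fit(m,cam,z); print(cam,n,np.round(v,4),round(f,1),k)
        if cam=="top":
            v,f,k=fit(m,cam,z+.012,h=1e-4); print("  topface",np.round(v,4),round(f,1),k)
    if cam=="top":
        f=cv2.cvtColor(img,cv2.COLOR_RGB2HSV).astype(int)
        m=((f[...,1]<80)&(f[...,2]>40)&(abs(f[...,0]-110)<25)).astype(np.uint8)
        n,l,st,c=cv2.connectedComponentsWithStats(m); k=l[200,240]; print(st[k])
        ys,xs=np.nonzero(l==k); r=cv2.minAreaRect(np.c_[xs,ys].astype(np.float32)); B=np.array([ray(b,"top",.015)[:2] for b in cv2.boxPoints(r)]); print(B.round(4),B.mean(0),np.linalg.norm(np.diff(B,axis=0),axis=1))
    h=cv2.cvtColor(img,cv2.COLOR_RGB2HSV).astype(int)
    red=((h[...,0]<8)|(h[...,0]>172))&(h[...,1]>150)&(h[...,2]>100)
    n,l,st,c=cv2.connectedComponentsWithStats(red.astype(np.uint8)); print(cam,[(c[i].round(1).tolist(),st[i].tolist()) for i in range(1,n) if st[i,4]>5])
    for i in range(1,n):
        if st[i,4]>20 and cam=="top": print(ray(c[i],"top",.129))
E
```

```text
top brass [ 0.5019 -0.102   2.8623] 38.2 962Traceback (most recent call last):
  File "<stdin>", line 8, in <module>
  File "h.py", line 23, in fit
    r=minimize(cost,[g[0],g[1],a],method="Nelder-Mead",options=dict(initial_simplex=np.array([[g[0],g[1],a],[g[0]+.01,g[1],a],[g[0],g[1]+.01,a],[g[0],g[1],a+.15]]),xatol=1e-5,fatol=.01))
    res = _minimize_neldermead(fun, x0, args, callback, bounds=bounds,
                               **options)
    fxr = func(xr)
    fx = function(np.copy(x), *(wrapper_args + args))
  File "h.py", line 18, in cost
    hull=cv2.convexHull(proj(box(*v,z0,w,l,h),cam).astype(np.float32))
                        ~~~~^^^^^^^^^^^^^^^^^^^^^^
  File "h.py", line 6, in proj
    p=camera_params(cam); T=np.linalg.inv(p["T"]); f=210/np.tan(np.radians(p["vertical_fov"]/2))
ValueError: time passes only in moves, steps and waits
```

```bash
sed -i '1a import functools, cell\ncp=functools.lru_cache(lambda n: cell.camera_params(n))' h.py; sed -i 's/p=camera_params(cam)/p=cp(cam)/' h.py
cat > m.py <<'E'
from h import *
for cam in("top","side"):
    img=get_image(cam)
    for n,near,z in(("brass",(323,223),0),("blue",(392,189),0),("steel",(256,186),.035)):
        s=proj(ray(near,"top",z+.006),cam)[0]; m=cmask(img,s,n)
        v,f,k=fit(m,cam,z); print(cam,n,np.round(v,4),round(f,1),k)
        if cam=="top":
            v,f,k=fit(m,cam,z+.012,h=1e-4); print("  topface",np.round(v,4),round(f,1),k)
    if cam=="top":
        f=cv2.cvtColor(img,cv2.COLOR_RGB2HSV).astype(int)
        m=((f[...,1]<80)&(f[...,2]>40)&(abs(f[...,0]-110)<25)).astype(np.uint8)
        n,l,st,c=cv2.connectedComponentsWithStats(m); k=l[200,240]; print(st[k])
        ys,xs=np.nonzero(l==k); r=cv2.minAreaRect(np.c_[xs,ys].astype(np.float32)); B=np.array([ray(b,"top",.015)[:2] for b in cv2.boxPoints(r)]); print(B.round(4),B.mean(0),np.linalg.norm(np.diff(B,axis=0),axis=1))
    h=cv2.cvtColor(img,cv2.COLOR_RGB2HSV).astype(int)
    red=((h[...,0]<8)|(h[...,0]>172))&(h[...,1]>150)&(h[...,2]>100)
    n,l,st,c=cv2.connectedComponentsWithStats(red.astype(np.uint8)); print(cam,[(c[i].round(1).tolist(),st[i].tolist()) for i in range(1,n) if st[i,4]>5])
    for i in range(1,n):
        if st[i,4]>20 and cam=="top": print(ray(c[i],"top",.129))
print(observe()["clock"])
E
python3 m.py
```

```text
top brass [ 0.502 -0.102 -0.277] 39.2 962
  topface [ 0.5015 -0.1017  2.8525] 42.3 962
top blue [ 0.5987 -0.2864  0.1471] 158.5 802
  topface [ 0.5984 -0.2854  3.2388] 110.1 802
top steel [0.5949 0.0801 2.8677] 70.8 942
  topface [0.5938 0.08   2.8782] 46.6 942
[ 188  150  103   69 4135]
[[ 0.5601  0.2654]
 [ 0.6997  0.2324]
 [ 0.6312 -0.0164]
 [ 0.4938  0.0205]] [0.59622575 0.12548009] [0.1434263  0.25804407 0.14227626]
top [([209.7, 191.3], [206, 186, 8, 12, 63]), ([414.3, 245.1], [406, 227, 18, 39, 408])]
[0.55978284 0.18346277 0.129     ]
[ 0.44140395 -0.3053336   0.129     ]
side brass [ 0.5    -0.1036  2.9016] 158.8 445
side blue [ 0.5992 -0.291   3.2601] 62.1 365
side steel [0.6049 0.0749 2.6133] 413.8 891
side [([20.6, 114.7], [0, 0, 82, 268, 9022]), ([306.6, 166.6], [292, 161, 31, 13, 239]), ([252.5, 249.0], [246, 241, 14, 18, 191]), ([235.7, 246.6], [234, 246, 4, 2, 7])]
1.05
```

```bash
cat >> h.py <<'E'
def plan(x,y,z,ay):
    o=observe(); r=R.from_rotvec(o["ee_rot"]); u=np.array([np.cos(ay),np.sin(ay),0]); zt=np.array([0,0,-1.])
    t=R.from_matrix(np.c_[np.cross(u,zt),u,zt]); d=r.inv().apply(np.array([x,y,z])-o["position"])
    print("t",round(o["clock"],2),"pos",o["position"].round(4),"d",d.round(4),"w",(r.inv()*t).as_rotvec().round(4),"F",o["force"].round(1),"width",round(o["width"],3),"j",o["joints"].round(2))
E
python3 -c "
from h import *
plan(.502,-.1025,.12,-.28)"
```

```text
t 1.05 pos [ 0.2077 -0.5895  0.2268] d [ 0.4394 -0.3615  0.1068] w [ 1.000e-04  0.000e+00 -9.521e-01] F [ 0.1 -0.5  0.1] width 1.0 j [ 1.13  0.43  0.02  1.57 -0.01  1.13 -0.08]
```

>>> jog_arm --motion '[[[0.22,-0.18,0,0,0,-0.47,-1],[0.22,-0.18,0,0,0,-0.47,-1],[0.22,-0.18,0,0,0,-0.47,-1],[0.22,-0.18,0,0,0,-0.47,-1],[0.22,-0.18,0,0,0,-0.47,-1],[0.22,-0.18,0,0,0,-0.47,-1],[0.44,-0.36,0.05,0,0,-0.95,-1],[0.44,-0.36,0.05,0,0,-0.95,-1],[0.44,-0.36,0.05,0,0,-0.95,-1],[0.44,-0.36,0.05,0,0,-0.95,-1]]]'

```text
clock: 1.88
position: [0.4239, -0.2335, 0.2011]
ee_rot: [2.505, 1.894, 0.0]
force: [0.6, -0.1, -0.8]
width: 1.001
gripper_force: 0.0
```

```bash
python3 -c "
from h import *
plan(.502,-.1025,.10,-.28)"
```

```text
t 1.88 pos [ 0.4239 -0.2335  0.2011] d [0.1474 0.0394 0.101 ] w [0.001  0.0004 0.0041] F [ 0.6 -0.1 -0.8] width 1.001 j [ 0.68  0.26 -0.35  1.92  0.11  0.98  0.01]
```

>>> jog_arm --motion '[[[0.147,0.039,0.02,0,0,0,-1],[0.147,0.039,0.02,0,0,0,-1],[0.147,0.039,0.02,0,0,0,-1],[0.147,0.039,0.02,0,0,0,-1],[0.147,0.039,0.1,0,0,0,-1],[0.147,0.039,0.1,0,0,0,-1],[0.147,0.039,0.1,0,0,0,-1],[0.147,0.039,0.1,0,0,0,-1]]]'

```text
clock: 2.55
position: [0.5, -0.1048, 0.1]
ee_rot: [-2.509, -1.886, 0.005]
force: [0.5, -0.0, 0.2]
width: 1.0
gripper_force: 0.0
```

```bash
python3 -c "
from h import *
plan(.502,-.1025,.004,-.28)"
```

```text
t 2.55 pos [ 0.5    -0.1048  0.1   ] d [0.0028 0.0017 0.096 ] w [-0.0044  0.0006 -0.0018] F [ 0.5 -0.   0.2] width 1.0 j [ 0.39  0.44 -0.38  1.97  0.22  0.78 -0.4 ]
```

>>> jog_arm --motion '[[[0.003,0.002,0.06,0,0,0,-1],[0.003,0.002,0.06,0,0,0,-1],[0.003,0.002,0.096,0,0,0,-1],[0.003,0.002,0.096,0,0,0,-1],[0.003,0.002,0.096,0,0,0,-1]]]'

```text
clock: 2.97
position: [0.5044, -0.103, 0.006]
ee_rot: [-2.512, -1.886, 0.001]
force: [-0.3, -0.1, 1.0]
width: 0.996
gripper_force: 0.0
```

>>> jog_arm --motion '[[[0,0,0,0,0,0,0.8],[0,0,0,0,0,0,0.8],[0,0,0,0,0,0,0.8],[0,0,0,0,0,0,0.8],[0,0,0,0,0,0,0.8],[0,0,0,0,0,0,0.8]]]' --force 40

```text
clock: 3.47
position: [0.503, -0.1024, 0.0052]
ee_rot: [-2.511, -1.886, 0.003]
force: [-8.8, 2.8, 7.8]
width: 0.612
gripper_force: 4.6
```

```bash
python3 -c "
from h import *
plan(.502,-.1025,.12,-.28)
print(observe()['gripper_force'])"
```

```text
t 3.47 pos [ 0.503  -0.1024  0.0052] d [-0.0005 -0.0011 -0.1148] w [-0.002   0.0006 -0.0022] F [-8.8  2.8  7.8] width 0.612 j [ 0.33  0.58 -0.31  2.03  0.32  0.57 -0.49]
4.559910893440247
```

>>> jog_arm --motion '[[[0,0,0,0,0,0,0.8],[0,0,0,0,0,0,0.8],[0,0,0,0,0,0,0.8],[0,0,-0.02,0,0,0,0.8],[0,0,-0.05,0,0,0,0.8],[0,0,-0.08,0,0,0,0.8],[0,0,-0.12,0,0,0,0.8],[0,0,-0.12,0,0,0,0.8]]]'

```text
clock: 4.13
position: [0.5076, -0.1025, 0.131]
ee_rot: [2.507, 1.884, 0.009]
force: [1.8, 0.2, -5.5]
width: 0.602
gripper_force: 40.0
```

```bash
python3 - <<'E'
from h import *
plan(.594,.08,.125,-.27)
o=observe(); print(o["gripper_force"])
img=get_image("top"); z=o["position"][2]-.005
s=proj([*o["position"][:2],z+.006],"top")[0]
cv2.imwrite("pics/held.png",cv2.resize(np.hstack([img[120:280,180:400]]),None,fx=3,fy=3)[:,:,::-1])
E
```

```text
t 4.13 pos [ 0.5076 -0.1025  0.131 ] d [0.1993 0.0323 0.0065] w [ 0.0083 -0.0012 -0.0118] F [ 1.8  0.2 -5.5] width 0.602 j [ 0.4   0.4  -0.4   1.93  0.21  0.84 -0.39]
39.993849992752075
```

View pics/held.png

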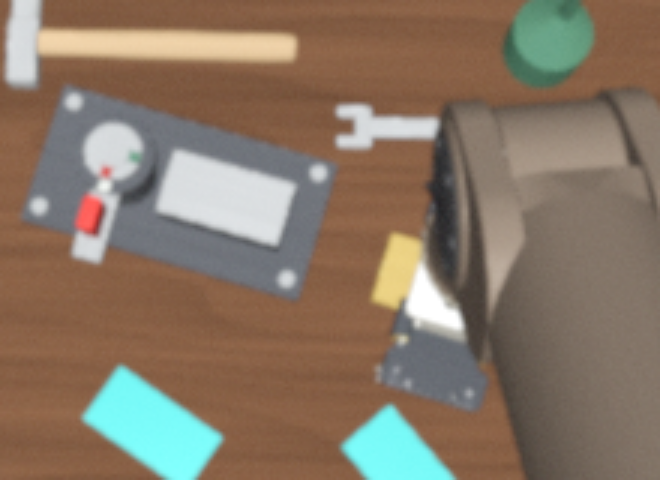

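Brass is held (orange-yellow edge showing at crop (395,270)), and the jig is unoccluded. I'll move over while checking the jig's pose against its base plate.

```bash
python3 - <<'E'
from h import *
img=get_image("top"); f=cv2.cvtColor(img,cv2.COLOR_RGB2HSV).astype(int)
roi=np.zeros((420,560),bool); roi[140:225,180:300]=1
m=(((f[...,1]<95)&(abs(f[...,0]-110)<30)|(f[...,1]<40))&roi).astype(np.uint8)
n,l,st,c=cv2.connectedComponentsWithStats(m); k=l[200,240]; m=cv2.morphologyEx((l==k).astype(np.uint8),cv2.MORPH_OPEN,np.ones((3,3)))
cs,_=cv2.findContours(m,cv2.RETR_EXTERNAL,cv2.CHAIN_APPROX_NONE); m=cv2.drawContours(m*0,cs,-1,1,-1)>0
for L in(.22,.23,.24,.25):
    v,e,k=fit(m,"top",0,w=.13,l=L,h=.015); print(L,v.round(4),round(e),k)
for th in(150,165,180):
    mm=((f[...,1]<45)&(f[...,2]>th)).astype(np.uint8); n,l,st,c=cv2.connectedComponentsWithStats(mm,connectivity=4); mm=l==l[186,256]
    v,e,k=fit(mm,"top",.0469,h=1e-4); print(th,v.round(4),round(e),k)
E
```

```text
0.22 [ 0.6063  0.1298 -0.2557] 929 4493
0.23 [ 0.605   0.1252 -0.2556] 764 4493
0.24 [0.6038 0.121  2.8866] 598 4493
0.25 [ 0.6035  0.1228 -0.2664] 433 4493
150 [ 0.5945  0.08   -0.2528] 39 976
165 [0.5939 0.0799 2.879 ] 45 945
180 [0.5941 0.0801 2.8845] 69 908
```

>>> jog_arm --motion '[[[0.04,0.006,0,0.004,0,0,0.8],[0.08,0.012,0,0.008,0,-0.006,0.8],[0.12,0.02,0,0.008,0,-0.012,0.8],[0.16,0.026,0,0.008,0,-0.012,0.8],[0.199,0.032,0,0.008,0,-0.012,0.8],[0.199,0.032,0,0.008,0,-0.012,0.8],[0.199,0.032,0,0.008,0,-0.012,0.8],[0.199,0.032,0,0.008,0,-0.012,0.8]]]'

```text
clock: 4.9
position: [0.5887, 0.079, 0.1225]
ee_rot: [-2.493, -1.898, 0.014]
force: [-0.1, -2.1, -5.4]
width: 0.604
gripper_force: 40.0
```

```bash
python3 -c "
from h import *
plan(.594,.08,.07,-.262)"
```

```text
t 4.9 pos [0.5887 0.079  0.1225] d [0.0025 0.0055 0.0525] w [-0.0118  0.0025 -0.0072] F [-0.1 -2.1 -5.4] width 0.604 j [ 0.06  0.53 -0.4   1.73  0.24  0.94 -0.71]
```

>>> jog_arm --motion '[[[0.001,0.003,0.02,-0.006,0,-0.007,0.8],[0.001,0.003,0.04,-0.006,0,-0.007,0.8],[0.001,0.003,0.05,-0.006,0,-0.007,0.8],[0.001,0.003,0.05,-0.006,0,-0.007,0.8],[0.001,0.003,0.05,-0.006,0,-0.007,0.8],[0.001,0.003,0.05,-0.006,0,-0.007,0.8]]]'

```text
clock: 5.4
position: [0.5935, 0.0795, 0.0755]
ee_rot: [-2.493, -1.909, 0.001]
force: [-0.2, 0.9, -5.5]
width: 0.6
gripper_force: 40.0
```

```bash
python3 -c "
from h import *
plan(.594,.08,.0525,-.262)"
```

```text
t 5.4 pos [0.5935 0.0795 0.0755] d [0.0006 0.0003 0.023 ] w [-0.0013 -0.0003 -0.0019] F [-0.2  0.9 -5.5] width 0.6 j [ 0.04  0.59 -0.38  1.77  0.28  0.84 -0.74]
```

Well aligned. Descend slowly, watching the force.

>>> jog_arm --motion '[[[0.0005,0,0.008,0,0,0,0.8],[0.0005,0,0.014,0,0,0,0.8],[0.0005,0,0.018,0,0,0,0.8],[0.0005,0,0.02,0,0,0,0.8],[0.0005,0,0.021,0,0,0,0.8],[0.0005,0,0.021,0,0,0,0.8],[0.0005,0,0.021,0,0,0,0.8]]]'

```text
clock: 5.98
position: [0.5934, 0.0805, 0.054]
ee_rot: [-2.492, -1.91, 0.002]
force: [-0.0, 0.6, -5.4]
width: 0.605
gripper_force: 40.0
```

```bash
python3 -c "
from h import *
plan(.594,.08,.0525,-.262)"
```

```text
t 5.98 pos [0.5934 0.0805 0.054 ] d [-0.0003  0.0007  0.0014] w [-0.0018 -0.0001 -0.001 ] F [-0.   0.6 -5.4] width 0.605 j [ 0.03  0.61 -0.37  1.79  0.3   0.8  -0.75]
```

>>> jog_arm --motion '[[[0,0,0.001,0,0,0,0.8],[0,0,0.002,0,0,0,0.8],[0,0,0.003,0,0,0,0.8],[0,0,0.003,0,0,0,0.8],[0,0,0.003,0,0,0,0.8]]]'

```text
clock: 6.4
position: [0.5935, 0.0805, 0.0522]
ee_rot: [-2.493, -1.91, 0.001]
force: [-3.3, -0.7, 8.4]
width: 0.606
gripper_force: 40.0
```

>>> jog_arm --motion '[[[0,0,-0.001,0,0,0,0.0],[0,0,-0.001,0,0,0,-0.8],[0,0,-0.001,0,0,0,-0.8],[0,0,-0.001,0,0,0,-0.8],[0,0,-0.001,0,0,0,-0.8],[0,0,-0.04,0,0,0,-0.8],[0,0,-0.08,0,0,0,-0.8],[0,0,-0.12,0,0,0,-0.8],[0,0,-0.12,0,0,0,-0.8]]]'

```text
clock: 7.15
position: [0.5976, 0.082, 0.179]
ee_rot: [2.491, 1.909, 0.015]
force: [0.8, 1.3, 0.4]
width: 0.902
gripper_force: 0.0
```

```bash
python3 -c "
from h import *
plan(.599,-.287,.18,.09)"
```

```text
t 7.15 pos [0.5976 0.082  0.179 ] d [-0.356   0.0973 -0.0022] w [ 0.0095 -0.0041 -0.353 ] F [0.8 1.3 0.4] width 0.902 j [ 0.07  0.47 -0.42  1.67  0.22  1.03 -0.68]
```

```bash
python3 - <<'E'
from h import *
img=get_image("top"); f=cv2.cvtColor(img,cv2.COLOR_RGB2HSV).astype(int)
roi=np.zeros((420,560),bool); roi[170:210,360:425]=1
print(f[180:200:4,376].tolist(), f[180:200:4,360].tolist())
for th in(90,110,130):
    m=((abs(f[...,0]-110)<18)&(f[...,1]>th)&roi).astype(np.uint8); m=cv2.morphologyEx(m,cv2.MORPH_CLOSE,np.ones((7,7)))
    for h,z in((.012,0),(1e-4,.012)):
        v,e,k=fit(m>0,"top",z,h=h); print(th,v.round(4),round(e),k)
for n in("oilcan",):
    for c in("top","side"):
        if c=="side": get_image(c)
        s=silhouettes(n,c)[0]; ys,xs=np.nonzero(s["mask"]); print(c,s["pixel"],xs.min(),xs.max(),ys.min(),ys.max(),ray((364,138),"top",.0),ray((364,128),"top",.1))
cv2.imwrite("pics/t1.png",cv2.resize(img[100:220,180:430],None,fx=3,fy=3)[:,:,::-1])
E
```

```text
[[111, 100, 165], [108, 30, 169], [106, 151, 197], [107, 144, 199], [109, 56, 191]] [[12, 129, 138], [11, 122, 140], [12, 128, 138], [12, 121, 148], [12, 128, 146]]
90 [ 0.5999 -0.2882  0.1163] 131 831
90 [ 0.5985 -0.2858  3.2277] 83 831
110 [ 0.5989 -0.2859  0.1367] 158 803
110 [ 0.5984 -0.2855  3.2411] 109 803
130 [ 0.5986 -0.2852  3.2902] 208 749
130 [ 0.599  -0.2851  0.085 ] 162 749
top [360.4, 136.8] 348 376 118 149 [ 0.74381915 -0.21754638  0.        ] [ 0.73675314 -0.19516552  0.1       ]
side [206.6, 185.1] 196 218 169 193 [ 0.74381915 -0.21754638  0.        ] [ 0.73675314 -0.19516552  0.1       ]
```

View pics/t1.png

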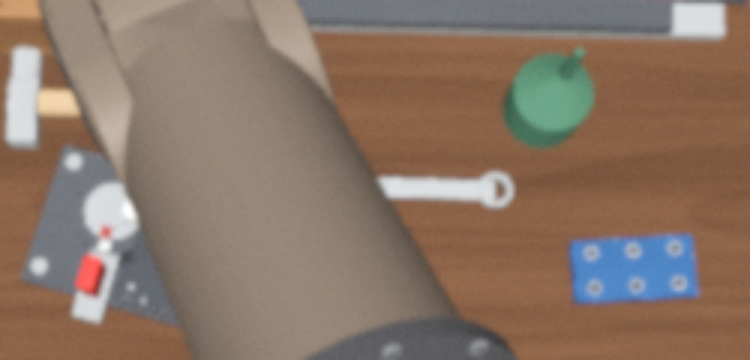

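The crop shows the template clear of the arm, with corners at (570,241), (693,234), (698,296) and (575,303). The oil can at (550,100) is well to the side.

```bash
python3 - <<'E'
from h import *
C=np.array([ray((x/3+180-.33,y/3+100-.33),"top",.012)[:2] for x,y in((570,241),(693,234),(698,296),(575,303))]); print(C.round(4),C.mean(0),np.linalg.norm(np.roll(C,-1,0)-C,axis=1))
d=C[0]-C[1]+C[3]-C[2]; print("yaw",np.arctan2(-d[0],d[1]))
plan(.599,-.287,.18,.07)
E
```

```text
[[ 0.6223 -0.2293]
 [ 0.6313 -0.3407]
 [ 0.5745 -0.3439]
 [ 0.5657 -0.2332]] [ 0.59845915 -0.28677097] [0.11183043 0.05690028 0.11106045 0.05680564]
yaw 0.07994431880579406
t 7.35 pos [0.5929 0.08   0.1701] d [-0.3528  0.1013 -0.01  ] w [-3.100e-03  2.000e-04 -3.332e-01] F [-0.8  0.2 -1. ] width 0.903 j [ 0.07  0.48 -0.42  1.68  0.22  1.03 -0.69]
```

>>> jog_arm --motion '[[[-0.09,0.025,0,0.005,0,-0.1,-1],[-0.09,0.025,0,0.005,0,-0.1,-1],[-0.18,0.05,0,0.009,-0.004,-0.2,-1],[-0.18,0.05,0,0.009,-0.004,-0.2,-1],[-0.27,0.073,0,0.009,-0.004,-0.3,-1],[-0.27,0.073,0,0.009,-0.004,-0.3,-1],[-0.356,0.097,0,0.009,-0.004,-0.34,-1],[-0.356,0.097,0,0.009,-0.004,-0.34,-1],[-0.356,0.097,0,0.009,-0.004,-0.34,-1],[-0.356,0.097,0,0.009,-0.004,-0.34,-1]]]'

```text
clock: 8.18
position: [0.5911, -0.2993, 0.1677]
ee_rot: [-2.142, -2.288, 0.025]
force: [-1.8, -1.7, -1.0]
width: 1.001
gripper_force: 0.0
```

```bash
python3 - <<'E'
from h import *
plan(.599,-.287,.1,.07)
img=get_image("top"); f=cv2.cvtColor(img,cv2.COLOR_RGB2HSV).astype(int)
m=((f[...,1]<45)&(f[...,2]>165)).astype(np.uint8); print(f[186,256])
m=cmask(img,(256,184),"brass"); print(m.sum(),[v.round(4) if hasattr(v,'round') else v for v in fit(m,"top",.0589,h=1e-4)[:2]], fit(m,"top",.047)[0].round(4))
cv2.imwrite("pics/b1.png",cv2.resize(img[130:240,170:420],None,fx=3,fy=3)[:,:,::-1])
side=get_image("side"); s=proj([.594,.08,.053],"side")[0]; m=cmask(side,s,"brass"); print(m.sum(),fit(m,"side",.047)[:2])
E
```

```text
t 8.18 pos [ 0.5911 -0.2993  0.1677] d [0.0122 0.0098 0.0675] w [-0.0163  0.0055 -0.0041] F [-1.8 -1.7 -1. ] width 1.001 j [ 0.64  0.59 -0.42  1.51  0.27  1.12  0.23]
[ 22 111 233]
941 [array([0.5919, 0.0805, 2.8879]), np.float64(64.0706)] [0.5928 0.0803 2.8793]
339 (array([0.58792416, 0.03488947, 0.05832444]), np.float64(428.4117647058823))
```

View pics/b1.png

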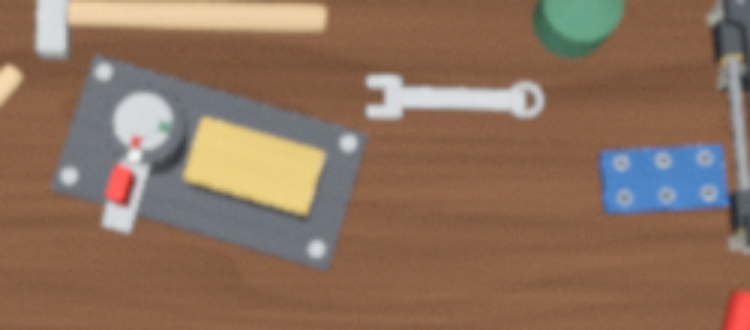

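Brass lies squarely and flush on the jig (crop centre (255,166)). Template next.

>>> jog_arm --motion '[[[0.006,0.004,0.02,-0.008,0,-0.01,-1],[0.006,0.004,0.04,-0.008,0,-0.01,-1],[0.006,0.004,0.06,-0.008,0,-0.01,-1],[0.006,0.004,0.06,-0.008,0,-0.01,-1],[0.006,0.004,0.06,-0.008,0,-0.01,-1],[0.006,0.004,0.06,-0.008,0,-0.01,-1]]]'

```text
clock: 8.78
position: [0.598, -0.2814, 0.1112]
ee_rot: [-2.121, -2.317, 0.005]
force: [-1.3, -0.3, 0.5]
width: 1.001
gripper_force: 0.0
```

```bash
python3 -c "
from h import *
plan(.5985,-.2868,.0045,.085)"
```

```text
t 8.78 pos [ 0.598  -0.2814  0.1112] d [-0.0053  0.0003  0.1067] w [-0.0029  0.0013  0.0033] F [-1.3 -0.3  0.5] width 1.001 j [ 0.62  0.64 -0.42  1.58  0.3   0.99  0.2 ]
```

>>> jog_arm --motion '[[[-0.005,0,0.03,0,0,0,-1],[-0.005,0,0.06,0,0,0,-1],[-0.005,0,0.09,0,0,0,-1],[-0.005,0,0.106,0,0,0,-1],[-0.005,0,0.106,0,0,0,-1],[-0.005,0,0.106,0,0,0,-1],[-0.005,0,0.106,0,0,0,-1]]]'

```text
clock: 9.37
position: [0.5989, -0.2877, 0.0067]
ee_rot: [2.122, 2.315, -0.004]
force: [0.3, -1.0, 0.3]
width: 1.001
gripper_force: 0.0
```

```bash
python3 -c "
from h import *
plan(.5985,-.2868,.0045,.085)"
```

```text
t 9.37 pos [ 0.5989 -0.2877  0.0067] d [ 0.001  -0.0003  0.0022] w [-0.001   0.0027  0.0021] F [ 0.3 -1.   0.3] width 1.001 j [ 0.6   0.76 -0.37  1.64  0.36  0.81  0.16]
```

>>> jog_arm --motion '[[[0.001,0,0.002,0,0,0,-1],[0.001,0,0.002,0,0,0,-0.2],[0.001,0,0.002,0,0,0,0.8],[0.001,0,0.002,0,0,0,0.8],[0.001,0,0.002,0,0,0,0.8],[0.001,0,0.002,0,0,0,0.8],[0.001,0,0.002,0,0,0,0.8],[0.001,0,0.002,0,0,0,0.8],[0.001,0,0.002,0,0,0,0.8],[0.001,0,0.002,0,0,0,0.8]]]' --force 40

```text
clock: 10.2
position: [0.5977, -0.2866, 0.0027]
ee_rot: [-2.122, -2.315, 0.005]
force: [1.5, -0.1, -0.2]
width: 0.604
gripper_force: 40.0
```

>>> jog_arm --motion '[[[0,0,-0.03,0,0,0,0.8],[0,0,-0.06,0,0,0,0.8],[0,0,-0.1,0,0,0,0.8],[0,0,-0.13,0,0,0,0.8],[0,0,-0.15,0,0,0,0.8],[0,0,-0.15,0,0,0,0.8]]]'

```text
clock: 10.7
position: [0.5999, -0.2869, 0.1572]
ee_rot: [2.12, 2.312, -0.002]
force: [1.0, -0.5, -3.5]
width: 0.603
gripper_force: 40.0
```

```bash
python3 -c "
from h import *
plan(.594,.08,.15,-.262)"
```

```text
t 10.7 pos [ 0.5999 -0.2869  0.1572] d [0.3661 0.0259 0.0056] w [0.003  0.0041 0.3487] F [ 1.  -0.5 -3.5] width 0.603 j [ 0.64  0.6  -0.43  1.53  0.27  1.08  0.23]
```

>>> jog_arm --motion '[[[0.04,0.003,0,0,0,0.05,0.8],[0.08,0.006,0,0,0,0.1,0.8],[0.12,0.009,0,0,0,0.15,0.8],[0.16,0.012,0,0,0,0.2,0.8],[0.2,0.015,0,0,0,0.25,0.8],[0.24,0.018,0,0,0,0.3,0.8],[0.28,0.02,0,0,0,0.349,0.8],[0.32,0.023,0,0,0,0.349,0.8],[0.35,0.025,0,0,0,0.349,0.8],[0.366,0.026,0,0.003,0.004,0.349,0.8]]]'

```text
clock: 11.53
position: [0.5898, 0.0863, 0.1502]
ee_rot: [-2.48, -1.914, 0.007]
force: [0.1, 0.6, -4.2]
width: 0.61
gripper_force: 40.0
```

>>> jog_arm --motion '[[[0,0,0,0,0,0,0.8],[0,0,0,0,0,0,0.8],[0,0,0.02,0,0,0,0.8],[0,0,0.04,0,0,0,0.8],[0,0,0.06,0,0,0,0.8],[0,0,0.06,0,0,0,0.8],[0,0,0.06,0,0,0,0.8],[0,0,0.06,0,0,0,0.8]]]'

```text
clock: 12.2
position: [0.5922, 0.0795, 0.0924]
ee_rot: [-2.49, -1.907, 0.005]
force: [-0.0, 0.1, -3.9]
width: 0.602
gripper_force: 40.0
```

```bash
python3 -c "
from h import *
plan(.5935,.0803,.062,-.262)"
```

```text
t 12.2 pos [0.5922 0.0795 0.0924] d [0.0011 0.0013 0.0304] w [-0.0058 -0.0005 -0.0016] F [-0.   0.1 -3.9] width 0.602 j [ 0.05  0.57 -0.39  1.76  0.26  0.87 -0.72]
```

>>> jog_arm --motion '[[[0.001,0.001,0.01,-0.003,0,-0.002,0.8],[0.001,0.001,0.02,-0.003,0,-0.002,0.8],[0.001,0.001,0.025,-0.003,0,-0.002,0.8],[0.001,0.001,0.027,-0.003,0,-0.002,0.8],[0.001,0.001,0.027,-0.003,0,-0.002,0.8],[0.001,0.001,0.027,-0.003,0,-0.002,0.8]]]'

```text
clock: 12.7
position: [0.5927, 0.0815, 0.0649]
ee_rot: [-2.488, -1.913, 0.002]
force: [0.5, 0.2, -4.7]
width: 0.61
gripper_force: 40.0
```

```bash
python3 -c "
from h import *
plan(.5935,.0803,.062,-.262)"
```

```text
t 12.7 pos [0.5927 0.0815 0.0649] d [-0.001   0.0011  0.0029] w [-0.0035 -0.0007  0.0021] F [ 0.5  0.2 -4.7] width 0.61 j [ 0.03  0.6  -0.37  1.78  0.28  0.82 -0.74]
```

>>> jog_arm --motion '[[[-0.001,0.001,0.001,0,0,0,0.8],[-0.001,0.001,0.002,0,0,0,0.8],[-0.001,0.001,0.003,0,0,0,0.8],[-0.001,0.001,0.0035,0,0,0,0.8],[-0.001,0.001,0.004,0,0,0,0.8],[-0.001,0.001,0.004,0,0,0,0.8]]]'

```text
clock: 13.2
position: [0.5936, 0.0801, 0.0616]
ee_rot: [-2.489, -1.913, 0.002]
force: [-1.2, -1.1, 4.2]
width: 0.603
gripper_force: 40.0
```

Contact is confirmed (+4 N), so release. Opening pushes nothing, and then the arm rises.

>>> jog_arm --motion '[[[0,0,0,0,0,0,0.0],[0,0,0,0,0,0,-0.8],[0,0,0,0,0,0,-0.8],[0,0,0,0,0,0,-0.8],[0,0,0,0,0,0,-0.8],[0,0,-0.04,0,0,0,-0.8],[0,0,-0.08,0,0,0,-0.8],[0,0,-0.12,0,0,0,-0.8],[0,0,-0.14,0,0,0,-0.8],[0,0,-0.14,0,0,0,-0.8]]]'

```text
clock: 14.03
position: [0.5967, 0.0811, 0.2065]
ee_rot: [2.49, 1.914, 0.011]
force: [0.8, -0.3, -0.5]
width: 0.895
gripper_force: 0.0
```

>>> jog_arm --motion '[[[-0.08,0,0,0,0,0,-0.8],[-0.16,0,0,0,0,0,-0.8],[-0.2,0,0,0,0,0,-0.8],[-0.2,0,0,0,0,0,-0.8],[-0.2,0,0,0,0,0,-0.8],[-0.2,0,0,0,0,0,-0.8]]]'

```text
clock: 14.53
position: [0.5398, -0.1223, 0.1997]
ee_rot: [-2.499, -1.901, 0.01]
force: [0.6, -0.8, 0.4]
width: 0.898
gripper_force: 0.0
```

```bash
python3 - <<'E'
from h import *
img=get_image("top"); f=cv2.cvtColor(img,cv2.COLOR_RGB2HSV).astype(int)
roi=np.zeros((420,560),bool); roi[160:215,225:285]=1
m=((abs(f[...,0]-110)<18)&(f[...,1]>105)&roi).astype(np.uint8); m=cv2.morphologyEx(m,cv2.MORPH_CLOSE,np.ones((7,7)))
print(m.sum(),fit(m>0,"top",.0709,h=1e-4)[:2])
h=f; red=((h[...,0]<8)|(h[...,0]>172))&(h[...,1]>150)&(h[...,2]>100)
n,l,st,c=cv2.connectedComponentsWithStats(red.astype(np.uint8))
for i in range(1,n):
    if st[i,4]>20 and c[i][0]<300: print(c[i],ray(c[i],"top",.129))
cv2.imwrite("pics/c1.png",cv2.resize(img[130:240,170:420],None,fx=3,fy=3)[:,:,::-1])
plan(.561,.184,.2,-1.76)
E
```

```text
928 (array([0.59330959, 0.07918887, 2.88609109]), np.float64(89.74117647058823))
[209.70967742 191.40322581] [0.5595735 0.1834649 0.129    ]
t 14.58 pos [ 0.5409 -0.1182  0.1999] d [ 0.2968 -0.0605 -0.0003] w [-0.0024  0.0044  1.4925] F [0.  0.7 0.8] width 0.897 j [ 0.41  0.38 -0.38  1.76  0.16  1.04 -0.3 ]
```

View pics/c1.png

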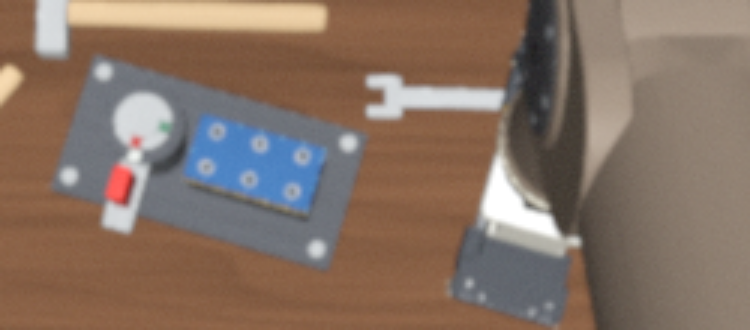

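The template is flush on the brass (crop (255,163)). The red lug is at (118,184) and the arm is open. The pack fits within about 1 mm. Now the collar.

>>> jog_arm --motion '[[[0.03,-0.006,0,0,0,0.12,-0.5],[0.06,-0.012,0,0,0,0.24,-0.5],[0.09,-0.018,0,0,0,0.36,-0.5],[0.12,-0.024,0,0,0,0.48,-0.5],[0.15,-0.03,0,0,0,0.6,-0.5],[0.18,-0.036,0,0,0,0.72,-0.5],[0.21,-0.042,0,0,0,0.84,-0.5],[0.24,-0.048,0,0,0,0.96,-0.5],[0.27,-0.054,0,0,0,1.08,-0.5],[0.297,-0.06,0,0,0,1.2,-0.5]]]'

```text
clock: 15.42
position: [0.56, 0.1928, 0.2006]
ee_rot: [-3.135, -0.168, 0.005]
force: [0.5, -0.0, 0.7]
width: 0.753
gripper_force: 0.0
```

>>> jog_arm --motion '[[[0,0,0,0,0,0.12,-0.5],[0,0,0,0,0,0.24,-0.5],[0,0,0,0,0,0.3,-0.5],[0,0,0,0,0,0.3,-0.5],[0,0,0,0,0,0.3,-0.5]]]'

```text
clock: 15.83
position: [0.5603, 0.1903, 0.2007]
ee_rot: [-3.127, 0.291, 0.006]
force: [-0.1, -0.4, -0.8]
width: 0.75
gripper_force: 0.0
```

```bash
python3 - <<'E'
from h import *
plan(.5613,.1835,.15,-1.774)
E
```

```text
t 15.83 pos [0.5603 0.1903 0.2007] d [0.0024 0.0065 0.0506] w [-0.0008  0.0038  0.0177] F [-0.1 -0.4 -0.8] width 0.75 j [-0.31  0.41 -0.14  1.68  0.06  1.06 -2.23]
```

>>> jog_arm --motion '[[[0.002,0.0065,0.02,0,0.003,0.018,-0.5],[0.002,0.0065,0.05,0,0.003,0.018,-0.5],[0.002,0.0065,0.08,0,0.003,0.018,-0.5],[0.002,0.0065,0.1,0,0.003,0.018,-0.5],[0.002,0.0065,0.1,0,0.003,0.018,-0.5],[0.002,0.0065,0.1,0,0.003,0.018,-0.5],[0.002,0.0065,0.1,0,0.003,0.018,-0.5]]]'

```text
clock: 16.42
position: [0.562, 0.1831, 0.1024]
ee_rot: [-3.123, 0.323, -0.002]
force: [-0.5, -1.0, -0.8]
width: 0.748
gripper_force: 0.0
```

```bash
python3 - <<'E'
from h import *
plan(.5613,.1835,.099,-1.774)
E
```

```text
t 16.42 pos [0.562  0.1831 0.1024] d [-0.0008 -0.0002  0.0034] w [-0.002 -0.001 -0.003] F [-0.5 -1.  -0.8] width 0.748 j [-0.31  0.51 -0.13  1.79  0.09  0.84 -2.26]
```

Close gently on the lug.

>>> jog_arm --motion '[[[0,0,0.003,0,0,0,1],[0,0,0.003,0,0,0,1],[0,0,0.003,0,0,0,1],[0,0,0.003,0,0,0,1],[0,0,0.003,0,0,0,1],[0,0,0.003,0,0,0,1],[0,0,0.003,0,0,0,1],[0,0,0.003,0,0,0,1],[0,0,0.003,0,0,0,1],[0,0,0.003,0,0,0,1]]]' --force 15

```text
clock: 17.25
position: [0.5611, 0.1825, 0.0982]
ee_rot: [-3.124, 0.325, 0.001]
force: [-1.4, -0.5, 1.5]
width: 0.154
gripper_force: 14.9
```

```bash
cat > arc.py <<'E'
from h import *
post=np.array([.6181,.1718]); o=observe(); r=R.from_rotvec(o["ee_rot"]); p=o["position"]
x=r.as_matrix()[:2,0]; v=p[:2]-post; a0=np.arctan2(v[1],v[0]); q=a0-(np.pi-.262)
print("t",o["clock"],"q",q,"rad",np.linalg.norm(v),"tool angle from arm",np.arctan2(*( (r.as_matrix()[:2,1]@[[0,-1],[1,0]])[::-1]))-a0,o["width"],o["force"].round(1),p.round(4))
for k in range(1,11):
    qq=q+.12*k; a=a0+.12*k; t=np.r_[post+.058*np.array([np.cos(a),np.sin(a)]),.099]
    print(round(qq,2),r.inv().apply(t-p).round(4)[:2],"wz",round(-.12*k,2))
E
python3 arc.py
```

```text
t 17.25 q 0.07591305505398172 rad 0.05795823179940212 tool angle from arm -0.021328620806517762 0.15362155700510985 [-1.4 -0.5  1.5] [0.5611 0.1825 0.0982]
0.2 [0.0005 0.0069] wz -0.12
0.32 [0.0019 0.0137] wz -0.24
0.44 [0.0041 0.0203] wz -0.36
0.56 [0.0071 0.0266] wz -0.48
0.68 [0.0108 0.0325] wz -0.6
0.8 [0.0152 0.0379] wz -0.72
0.92 [0.0202 0.0428] wz -0.84
1.04 [0.0257 0.047 ] wz -0.96
1.16 [0.0317 0.0505] wz -1.08
1.28 [0.0381 0.0533] wz -1.2
```

>>> jog_arm --motion '[[[0.0005,0.007,0,0,0,-0.12,1],[0.002,0.0137,0,0,0,-0.24,1],[0.004,0.02,0,0,0,-0.36,1],[0.007,0.0266,0,0,0,-0.48,1],[0.0108,0.0325,0,0,0,-0.6,1],[0.0152,0.038,0,0,0,-0.72,1],[0.02,0.043,0,0,0,-0.84,1],[0.0257,0.047,0,0,0,-0.96,1],[0.0317,0.0505,0,0,0,-1.08,1],[0.0381,0.0533,0,0,0,-1.2,1]]]'

```text
clock: 18.08
position: [0.5863, 0.1205, 0.0982]
ee_rot: [2.759, 1.503, -0.005]
force: [-6.9, -4.4, 6.2]
width: 0.151
gripper_force: 15.0
```

```bash
python3 arc.py | head -5
```

```text
t 18.0833 q -5.005290662692653 rad 0.06035443067269116 tool angle from arm -0.0182057738573409 0.1512262642916611 [-6.9 -4.4  6.2] [0.5863 0.1205 0.0982]
-4.89 [0.0029 0.0069] wz -0.12
-4.77 [0.0043 0.0137] wz -0.24
-4.65 [0.0064 0.0203] wz -0.36
-4.53 [0.0094 0.0266] wz -0.48
```

>>> jog_arm --motion '[[[0.0014,0.007,0,0,0,-0.12,1],[0.003,0.0137,0,0,0,-0.24,1],[0.0035,0.017,0,0,0,-0.3,1],[0.0035,0.017,0,0,0,-0.3,1],[0.0035,0.017,0,0,0,-0.3,1],[0.0035,0.017,0,0,0,-0.3,1]]]'

```text
clock: 18.58
position: [0.6028, 0.1132, 0.0981]
ee_rot: [2.508, 1.89, -0.006]
force: [-5.4, -7.6, 8.3]
width: 0.158
gripper_force: 15.1
```

```bash
python3 arc.py | head -1
```

```text
t 18.5833 q -4.705218802249465 rad 0.06053760059775816 tool angle from arm -0.024623268000818932 0.15837810681101375 [-5.4 -7.6  8.3] [0.6028 0.1132 0.0981]
```

>>> jog_arm --motion '[[[0,0,0,0,0,0,0.4],[0,0,0,0,0,0,0.0],[0,0,0,0,0,0,0.0],[0,0,0,0,0,0,0.0],[0,0,-0.03,0,0,0,0.0],[0,0,-0.07,0,0,0,0.0],[0,0,-0.11,0,0,0,0.0],[0,0,-0.12,0,0,0,0.0]]]'

```text
clock: 19.25
position: [0.6062, 0.1179, 0.2246]
ee_rot: [2.506, 1.892, 0.014]
force: [1.6, 0.7, 0.3]
width: 0.499
gripper_force: 0.0
```

>>> jog_arm --motion '[[[-0.04,0,0,0,0,0,0],[-0.08,0,0,0,0,0,0],[-0.12,0,0,0,0,0,0],[-0.16,0,0,0,0,0,0],[-0.2,0,0,0,0,0,0],[-0.24,0,0,0,0,0,0],[-0.24,0,0,0,0,0,0],[-0.24,0,0,0,0,0,0]]]'

```text
clock: 19.92
position: [0.5372, -0.1178, 0.2177]
ee_rot: [-2.513, -1.885, 0.0]
force: [0.1, 0.4, 0.2]
width: 0.501
gripper_force: 0.0
```

```bash
python3 - <<'E'
from h import *
img=get_image("top"); h=cv2.cvtColor(img,cv2.COLOR_RGB2HSV).astype(int); red=((h[...,0]<8)|(h[...,0]>172))&(h[...,1]>150)&(h[...,2]>100)
n,l,st,c=cv2.connectedComponentsWithStats(red.astype(np.uint8))
for i in range(1,n):
    if st[i,4]>20 and c[i][0]<300:
        g=ray(c[i],"top",.129); v=g[:2]-[.6181,.1718]; print(g,np.hypot(*v),(np.arctan2(v[1],v[0])-(np.pi-.262))%(2*np.pi))
print(observe()["clock"])
side=get_image("side")
a=cv2.resize(img[140:230,180:300],(720,540)); 
cv2.imwrite("pics/end.png",a[:,:,::-1])
E
```

```text
[0.6001016  0.11364048 0.129     ] 0.060880801696461505 1.532677749209343
19.9667
```

View pics/end.png

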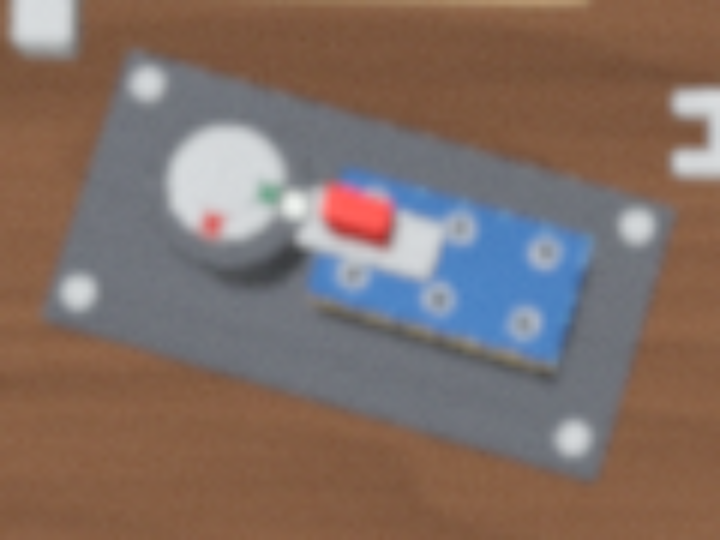

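The final crop shows the arm over the pack, with the white mark (294,205) beside the green mark (267,192). The three estimates of the collar angle are 1.53–1.58 rad, clear of the 1.47 limit. The pack is unmoved and the arm is clear, so I'm handing in.

```bash
python3 -c "
from cell import *
print(sign_off())"
```

```text
the job is handed in; nothing more can be done
None
```

I handed the job in at about 20 s: steel, brass and template are stacked within about 1–2 mm of the bed by my camera fits, and the collar is turned to its locked mark (about 1.55 rad); the judge's result was not shown.

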